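# Bring the gas control box on line

### The arm

A 7-joint arm with a two-finger parallel gripper is mounted at the origin on a cart in front of the work surface, level with it; the furniture and walls round the work are solid. World frame = base frame: x ahead of the robot, y to its left, z up, the work surface at z = 0. Lengths are in m, angles in degrees, forces in N, time in s.
With the tool pointing down it reaches from about 0.425 to 1.025 m from the base axis. Payload 9.4 kg.
Tool frame: the origin (TCP) lies on the centre line of the jaws, within the pads' length; the fingertips stand 14 mm ahead of it and the grasp point (between the pads) lies 5 mm behind it (manip.tip_reach is the distance from the TCP to the fingertips, in m); x points along the fingers, y is the direction in which the jaws open and shut, and the axes are right-handed (so a half turn about x gives the same grasp; the last joint's range is limited). The gripper opens to 93 mm and grips with 3 to 60 N. Pads are 15 mm wide; open, the fingers measure 128 mm over their backs; the gripper's body (75 mm by 188 mm) begins 65 mm behind the grasp point.
Start: joints at [65.506, 34.337, -0.143, 91.639, 0.103, 54.024, -4.572], TCP at [0.249, -0.681, 0.233] pointing down, gripper open.
Joint ranges: [-147.43, 147.43], [-19.82, 112.94], [-74.19, 73.91], [6.32, 146.72], [-59.91, 239.91], [6.04, 106.73], [-150.56, 150.56]. Speed limits (degrees/s): [127.2, 127.2, 172.46, 172.46, 180, 180, 180].

### API

Orientations are given as a 3x3 rotation matrix whose columns are the frame's x, y, z axes.
In Python, from plant import manip gives the robot as it stands. The module is installed in compiled form; this text tells all that it offers.
- The arm moves only by the tool apply_moves, never from a script. Its argument "commands" is one flat list of numbers, 6 for each row, row after row: the shift along the tool's x, y, z in mm, then the turn, a rotation vector about the tool's x, y, z in rad. A call has 1 to 8 rows; each row is the pose to reach, as a shift and turn from the pose commanded when the call began, along the tool's axes at that moment; what a row does not reach only later rows make up. A row lasts 1/8 s, in which the tool goes at most 62.5 mm and 10.7 degrees, less where a joint would pass 70% of its speed; a pose out of reach is approached as far as the arm can. A call with a gripper value outside its range is refused whole. "grip" is the closure, from 0 (fully open) to 1 (shut), set as the call begins (left out, the last holds). The fingers move at their own pace and stop on an object; "grip_force" is the grip in N (left out, the last holds). Time passes only in rows, so rows that repeat a pose let the fingers close. It gives the time, the measured TCP pose, the force and the opening at its end, in the units of the state.
- manip.get_state(): the state, without advancing time (a new reading comes with each control period).
- manip.capture(name): name is "side" or "top" or "wrist"; returns (picture, depth): 420x560x3 uint8, blue, green, red; 420x560 float32, m along the optical axis (not along the pixel's ray), 0 where there is no reading.
- manip.camera_model(name): a dict with "fx", "fy", "cx", "cy" (pixels), "eye" and "rotation" of the camera in the world. Camera axes: x right, y down, z forward; pixel columns grow to the right and rows downward; lengths in m; the calibration is good to about 2 mm. A picture is of the moment at which its call begins: read the wrist's pose just before it. camera_model takes no time and is no camera call; for the wrist camera it gives the pose at the moment of the call.
- manip.close_job(): hands the job in, once; it reports no verdict.
The state is a dict: "clock": time; "joints": joint angles; "joint_vel": joint speeds; "tau": joint torques, N m; "position": TCP position; "ee_rot": TCP orientation; "contact_force": force on the tool from outside, world axes, zero at the start; "wrist_torque": the same for the moment, N m; "finger_gap": finger opening in m.
Only numpy, scipy, OpenCV 4.12 (cv2) and the standard library are available. Lean on these libraries where they do the work, as an engineer would, in place of code of your own. Each camera call takes 0.05 s, during which the arm holds its last target.

### The job

Bring the low gas control box on line with the fingertips: press the raised end of its rocker switch down, then press the round key, then the long bar key, in that order and each fully home, where they stay down. Leave the square key up, press no key before its turn, and do not pick up or push about the marker, dish, tape roll and eraser lying round the box.

Things in the scene. Friction and masses are not known exactly. Their poses are not given: they have to be found in the camera images.
- box: Fixed low white control box, grey top, 112 x 280 x 45 mm (x, y, z); origin at the centre of its underside; x points away from the robot, y along the row of controls. Four black bezels (86 x 56 mm, tops 49 mm above the bench) stand at y = -93, -31, 31, 93 mm, each with one control: rocker, round, bar or square key. Which sits where varies. Gaps between controls are 32 mm or more.
- rocker_end (a point): Point to press: top of the rocker's raised far half (box +x), 20 mm from the pivot line, 8 mm from the far edge. White dog-leg rocker, 26 mm wide, two 28 mm halves; pivot along box y in mid-bezel, 51 mm above the bench. At the start the near half is level, the far half slopes up 0.4 rad. Pressed home the far half is level, its top 55 mm above the bench, this point about 8 mm lower and 5 mm to box +x.
- rocker (a joint): Rocker angle, rad: 0 = near half level, far half raised (off; starts 0 to 0.05); 0.4 = far half pressed fully home (on, hard stop). It needs about 2 N at the pressing point and stays where it is left.
- round_key_top (a point): Centre of the top of the round key, 26 mm diameter, 65 mm above the bench when up, 57 mm when fully down. z up. Each key is white and slides straight down 8 mm against about 3 N of friction; no spring, it stays where it is pushed.
- round_key (a joint): Travel of the round key, m: 0 = up (starts 0 to 0.001), 0.008 = fully down on its hard stop.
- bar_key_top (a point): Centre of the top of the long bar key, 66 mm (box x) by 20 mm (box y), flat-topped, 65 mm above the bench when up, 57 mm when fully down; press near its middle. z up.
- bar_key (a joint): Travel of the bar key, m: 0 = up (starts 0 to 0.001), 0.008 = fully down on its hard stop.
- square_key_top (a point): Centre of the top of the square key, 32 x 32 mm, same height as the others; it is to stay up. z up.
- square_key (a joint): Travel of the square key, m: 0 = up (starts 0 to 0.001), 0.008 = down.
- marker: Loose black marker pen, 142 mm long (its y axis), 18 mm thick, lying in front of the box (robot's side); origin at the centre of its underside. Not to be moved.
- dish: Loose tan petri dish, 63 mm across, 16 mm high, behind the box; origin at the centre of its underside. Not to be moved.
- tape: Loose roll of white tape, 56 mm across, 12 mm high, behind the box; origin at the centre of its underside. Not to be moved.
- eraser: Loose eraser, 19 x 42 x 12 mm, beside the right (-y) end of the box; origin at the centre of its underside. Not to be moved.

How it is judged (in metres and radians):
On the way, in this order (a step that is already met when the one before it is completed fails the run):
1. the rocker's raised end is pressed fully home by the fingers (value of joint rocker above 0.33 rad and contact force between the fingers and rocker above 0.3 N), for 0.05 s.
2. then the round key is pressed fully down by the fingers (value of joint round_key above 0.0065 m and contact force between the fingers and round_key above 0.3 N), for 0.05 s.
3. then the bar key is pressed fully down by the fingers (value of joint bar_key above 0.0065 m and contact force between the fingers and bar_key above 0.3 N), for 0.05 s.
At the end, for the whole second after the job is handed in: The rocker stands at on (over 0.33 of 0.4 rad), the round and bar keys are down (over 6.5 of 8 mm), the square key is up (under 3 mm), and the marker, dish, tape and eraser lie within 20 mm of where they were (value of joint rocker above 0.33 rad and value of joint each of round_key, bar_key above 0.0065 m and value of joint square_key below 0.003 m and distance of each of marker, dish, tape, eraser from where it was at the start of the episode below 0.02 m); the robot touches nothing.
It fails at once if the round key is pressed before the rocker is on (value of joint round_key above 0.003 m and value of joint rocker below 0.3 rad).
It fails at once if the bar key is pressed before the round key is down (value of joint bar_key above 0.003 m and value of joint round_key below 0.006 m).
It fails at once if the square key is pressed (value of joint square_key above 0.003 m).
It fails at once if a thing lying round the box is lifted or pushed away by 20 mm or more (distance of any of marker, dish, tape, eraser from where it was at the start of the episode above 0.02 m).
It also fails if it takes over 32 s, if anything falls off the work surface, if the arm or the gripper's body presses on something with over 40 N, if the wrist force passes 120 N, or if a joint passes its speed limit or range.

## Working session

There is one attempt and no reset: what is moved stays moved. The work goes in short steps, Python scripts to look and compute and a tool call to move; the robot and the scene stay as the last step left them, time stands still between calls to the robot, and variables do not carry over. Pictures are saved under pics/ and viewed, and the job is handed in when it is done.

Besides the shell and the picture viewer there is one more tool, called after ">>>" by a JSON object that holds its "api" and its "payload". apply_moves: Moves the arm, as the interface text tells. Its arguments: {"type":"object","properties":{"commands":{"type":"array"},"grip":{"type":"number"},"grip_force":{"type":"number"}},"required":["commands"]}

```bash
mkdir -p pics; python3 - <<'E'
from plant import manip
import cv2,numpy as np
s=manip.get_state()
print(s['clock'],s['position'],np.round(s['ee_rot'],3),s['finger_gap'],manip.tip_reach,s['contact_force'])
for n in ['top','side']:
    im,d=manip.capture(n); cv2.imwrite(f'pics/{n}0.png',im); np.savez(f'pics/{n}0.npz',im=im,d=d)
    print(n,manip.camera_model(n))
E
```

```text
0.0 [ 0.24897425 -0.6804123   0.23176724] [[-0.001  0.344 -0.939]
 [ 0.001 -0.939 -0.344]
 [-1.    -0.002  0.   ]] 0.09303598836680214 0.014 [ 1.25867289 -0.01074266 -0.90374139]
top {'fx': 511.9223003019738, 'fy': 511.9223003019738, 'cx': 275.2767095779567, 'cy': 206.69671787402598, 'eye': array([ 0.39709792, -0.2560751 ,  0.92493212]), 'rotation': array([[-0.02290149, -0.98095572,  0.19287661],
       [-0.99959064,  0.01915869, -0.02124825],
       [ 0.01714833, -0.19328427, -0.98099293]])}
side {'fx': 409.53848161808577, 'fy': 409.53848161808577, 'cx': 277.6805301232689, 'cy': 203.54735054010646, 'eye': array([ 0.48935916, -0.95643874,  0.53411404]), 'rotation': array([[ 0.99327868, -0.06474813,  0.09594343],
       [-0.11572185, -0.57292848,  0.81139473],
       [ 0.00243243, -0.81704384, -0.57657042]])}
```

View pics/top0.png

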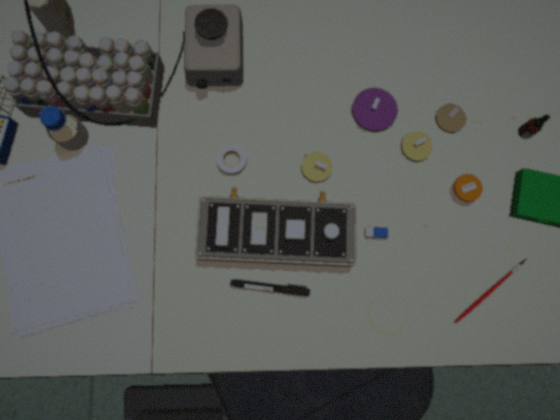

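View pics/side0.png

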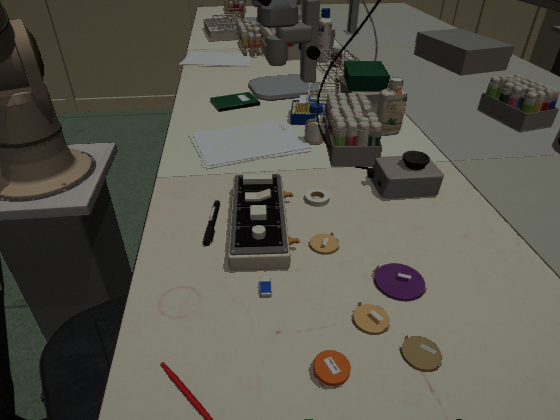

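The top view shows the box at about (277,231). From left (+y) to right the controls are bar (222,226), rocker (259,228), square (295,229) and round (332,231). The marker is in front of the box, the tape and dish behind it, and the eraser at its right end.

```bash
cat > h.py <<'E'
import numpy as np,cv2
from plant import manip
def ray(n,uv,z,cm=None):
    c=cm or manip.camera_model(n); d=c['rotation']@np.array([(uv[0]-c['cx'])/c['fx'],(uv[1]-c['cy'])/c['fy'],1.])
    return c['eye']+d*(z-c['eye'][2])/d[2]
E
python3 - <<'E'
from h import *
for n,roi in [('top',(198,195,360,268)),('side',(228,170,295,270))]:
    z=np.load(f'pics/{n}0.npz'); im=z['im'];g=cv2.cvtColor(im,cv2.COLOR_BGR2GRAY)
    x0,y0,x1,y1=roi; sub=g[y0:y1,x0:x1]
    cv2.imwrite(f'pics/{n}0z.png',cv2.resize(im[y0:y1,x0:x1],None,fx=4.5,fy=4.5,interpolation=cv2.INTER_CUBIC))
    m=(sub>120).astype(np.uint8)
    N,l,st,c=cv2.connectedComponentsWithStats(m)
    for i in range(1,N):
        if st[i,4]>40:
            uv=c[i]+[x0,y0]
            r=cv2.minAreaRect(np.argwhere(l==i)[:,::-1].astype(np.float32))
            u2=np.array(r[0])+[x0,y0]
            print(n,'white',uv.round(1),st[i],u2,r[1:],'P65',ray(n,u2,.065).round(4),'P57',ray(n,u2,.057).round(4))
    m=(sub<60).astype(np.uint8)
    N,l,st,c=cv2.connectedComponentsWithStats(m)
    for i in range(1,N):
        if st[i,4]>200:
            r=cv2.minAreaRect(np.argwhere(l==i)[:,::-1].astype(np.float32))
            u2=np.array(r[0])+[x0,y0]; print(n,'dark',st[i],u2,r[1:],'P49',ray(n,u2,.049).round(4), [ray(n,p+np.array([x0,y0]),.049)[:2].round(4) for p in cv2.boxPoints(r)])
E
```

```text
top dark [   7    7   36   52 1100] [223.00663757 227.40044022] ((33.05994415283203, 50.42140197753906), 3.8140745162963867) P49 [ 0.5346 -0.1839  0.049 ] [array([ 0.4937, -0.1528]), array([ 0.5815, -0.1583]), array([ 0.5764, -0.2157]), array([ 0.4887, -0.2091])]
top dark [  43    9   36   51 1062] [258.55430603 228.85973358] ((33.05778503417969, 50.181236267089844), 2.7263107299804688) P49 [ 0.5308 -0.2453  0.049 ] [array([ 0.4895, -0.2143]), array([ 0.577 , -0.2193]), array([ 0.573 , -0.2768]), array([ 0.4856, -0.2707])]
top dark [  80   10   34   52 1216] [294.46575928 230.42465973] ((32.79233169555664, 50.2618408203125), 2.12109637260437) P49 [ 0.5269 -0.3073  0.049 ] [array([ 0.4851, -0.2763]), array([ 0.5727, -0.2816]), array([ 0.5695, -0.3388]), array([ 0.4818, -0.3324])]
top dark [ 115   12   34   51 1403] [329.5 232. ] ((50.0, 33.0), 90.0) P49 [ 0.5229 -0.3679  0.049 ] [array([ 0.5675, -0.3409]), array([ 0.5664, -0.3987]), array([ 0.479 , -0.3943]), array([ 0.4802, -0.3377])]
side white [277.8 190.6] [  0   0  67  68 909] [261.  203.5] ((67.0, 66.0), 90.0) P65 [ 0.5345 -0.29
[... 303 characters left out ...]
228271484) P65 [ 0.5294 -0.2598  0.065 ] P57 [ 0.5301 -0.2479  0.057 ]
side white [258.  209.1] [ 23  35  15  10 135] [258.  209.5] ((9.0, 14.0), 90.0) P65 [ 0.527  -0.3119  0.065 ] P57 [ 0.5277 -0.3009  0.057 ]
side white [258.3 228.7] [25 55 12  8 74] [258.5 228.5] ((7.0, 11.0), 90.0) P65 [ 0.5234 -0.3709  0.065 ] P57 [ 0.524  -0.3609  0.057 ]
side white [275.2 257.4] [  2  80  65  20 173] [262.  259.5] ((19.0, 64.0), 90.0) P65 [ 0.5228 -0.4538  0.065 ] P57 [ 0.5234 -0.4452  0.057 ]
side dark [   2    5   58   80 2723] [258.5 214.5] ((79.0, 57.0), 90.0) P49 [ 0.528  -0.3068  0.049 ] [array([ 0.4752, -0.1495]), array([ 0.6043, -0.164 ]), array([ 0.5686, -0.4276]), array([ 0.4695, -0.4163])]
```

```bash
cat >> h.py <<'E'
from scipy.spatial.transform import Rotation as Ro
BX=np.array([.998,-.0635,0]);BY=np.array([.0635,.998,0])
RT=np.column_stack([[0,0,-1.],-BY,np.cross([0,0,-1.],-BY)])
def go(p):
    s=manip.get_state();R=s['ee_rot']
    print('t',s['clock'],'pos',s['position'].round(4),'F',s['contact_force'].round(2),'gap',s['finger_gap'])
    print('shift mm',((R.T@(np.array(p)-s['position']))*1e3).round(1),'turn',Ro.from_matrix(R.T@RT).as_rotvec().round(3))
E
python3 - <<'E'
from h import *
z=np.load('pics/top0.npz'); g=cv2.cvtColor(z['im'],cv2.COLOR_BGR2GRAY)
for n,c in dict(bar=(222,226),rock=(259,228),sq=(295,229),rnd=(332,231)).items():
    sub=g[c[1]-22:c[1]+22,c[0]-12:c[0]+12]; m=(sub>85).astype(np.uint8)
    N,l,st,ce=cv2.connectedComponentsWithStats(m); i=1+st[1:,4].argmax()
    r=cv2.minAreaRect(np.argwhere(l==i)[:,::-1].astype(np.float32)); u=np.array(r[0])+[c[0]-12,c[1]-22]
    print(n,sub.max(),u,r[1:],ray('top',u,.065).round(4))
go([.5498,-.2465,.233])
E
```

```text
bar 120 [222.23448372 225.51379395] ((11.215907096862793, 37.523372650146484), 3.3664605617523193) [ 0.5354 -0.1839  0.065 ]
rock 119 [258.72577286 228.03299141] ((14.62126636505127, 30.604766845703125), 2.6025619506835938) [ 0.5298 -0.2458  0.065 ]
sq 119 [295.  228.5] ((17.0, 18.0), 90.0) [ 0.5278 -0.3073  0.065 ]
rnd 117 [331.5 230.5] ((13.0, 13.0), 90.0) [ 0.5231 -0.3693  0.065 ]
t 0.1 pos [ 0.249  -0.6805  0.2319] F [-0.11 -0.22  0.16] gap 0.0928154342940762
shift mm [  -0.8 -304.1 -431.6] turn [0.414 0.    0.001]
```

View pics/top0z.png

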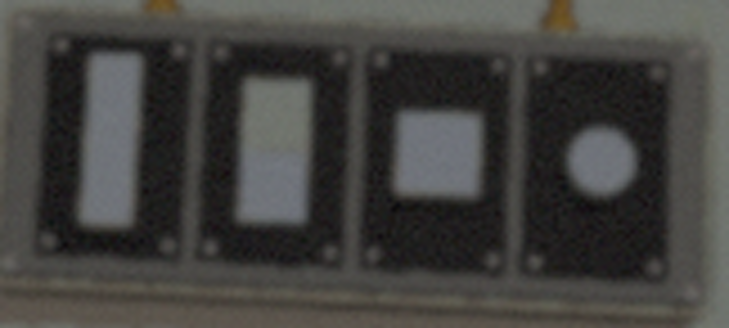

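The key centres and the bezel centres agree to about 1 mm. In the zoomed view, the rocker's far half is the tinted upper half at (277,112). Moving over it now with the fingers closing.

>>> {"api": "apply_moves", "payload": {"commands": [0,-15,-21,0.03,0,0,0,-45,-64,0.1,0,0,0,-75,-107,0.15,0,0,0,-108,-153,0.21,0,0,0,-140,-199,0.27,0,0,0,-172,-245,0.33,0,0,0,-205,-291,0.38,0,0,0,-230,-326,0.414,0,0], "grip": 1, "grip_force": 20}}

```text
clock: 1.1
position: [0.4775, -0.3503, 0.2324]
ee_rot: [[-0.0, -0.063, -0.998], [0.001, -0.998, 0.063], [-1.0, -0.001, 0.0]]
contact_force: [0.1, -1.4, -0.3]
finger_gap: 0.0176
```

```bash
python3 -c "
from h import *
go([.5498,-.2465,.114])"
```

```text
t 1.1 pos [ 0.4775 -0.3503  0.2324] F [ 0.13 -1.41 -0.29] gap 0.017583957223583385
shift mm [ 118.4 -108.   -65.7] turn [0.001 0.    0.001]
```

>>> {"api": "apply_moves", "payload": {"commands": [0,-30,-18,0,0,0,0,-70,-43,0,0,0,0,-108,-66,0,0,0,30,-108,-66,0,0,0,65,-108,-66,0,0,0,100,-108,-66,0,0,0,118,-108,-66,0,0,0,118,-108,-66,0,0,0]}}

```text
clock: 2.1
position: [0.5483, -0.249, 0.1136]
ee_rot: [[-0.002, -0.063, -0.998], [0.001, -0.998, 0.063], [-1.0, -0.001, 0.002]]
contact_force: [0.6, -0.3, 0.9]
finger_gap: 0.0004
```

```bash
python3 - <<'E'
from h import *
go([.5498,-.2465,.069])
for n,(x0,y0,x1,y1) in [('side',(200,130,330,230)),('wrist',(0,0,560,420))]:
    im,d=manip.capture(n); f=5 if n=='side' else 1; cv2.imwrite(f'pics/{n}1.png',cv2.resize(im[y0:y1,x0:x1],None,fx=f,fy=f))
E
```

```text
t 2.1 pos [ 0.5483 -0.249   0.1136] F [ 0.58 -0.32  0.86] gap 0.00040085588729795666
shift mm [44.6 -2.6 -1.4] turn [0.    0.002 0.001]
```

View pics/side1.png

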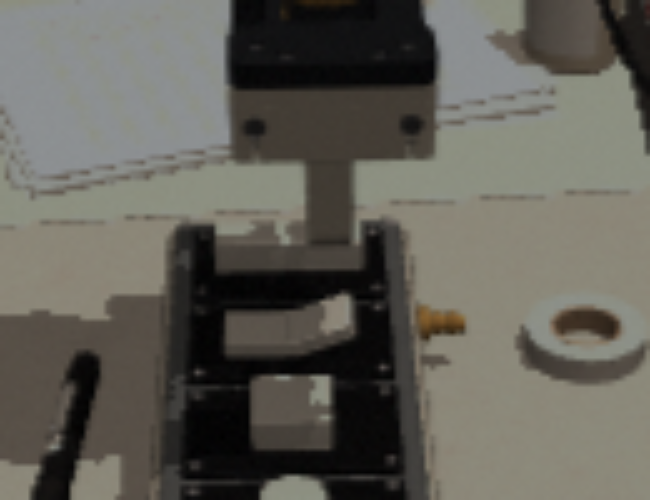

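View pics/wrist1.png

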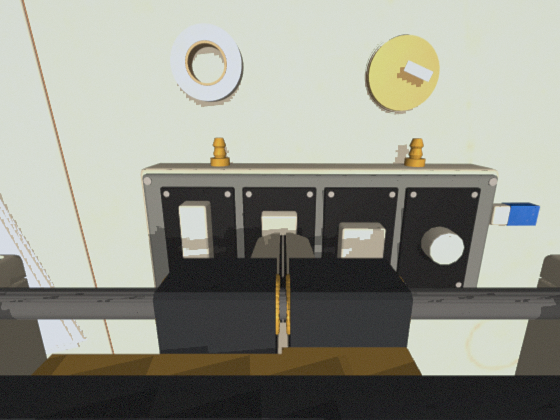

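The side view shows the closed fingertip at zoom (330,240), lined up with the raised far half at (340,315). In the wrist view the fingers are at column 281 and the rocker at 279. Pressing down.

>>> {"api": "apply_moves", "payload": {"commands": [15,-2,-1,0,0,0,30,-2,-1,0,0,0,36,-2,-1,0,0,0,40,-2,-1,0,0,0,43,-2,-1,0,0,0,45,-2,-1,0,0,0,45,-2,-1,0,0,0]}}

```text
clock: 3.08
position: [0.5496, -0.2474, 0.0695]
ee_rot: [[-0.001, -0.063, -0.998], [-0.0, -0.998, 0.063], [-1.0, 0.0, 0.001]]
contact_force: [0.5, -0.0, 1.2]
finger_gap: 0.0007
```

```bash
python3 - <<'E'
from h import *
go([.5498,-.2465,.069])
for n,(x0,y0,x1,y1) in [('side',(200,130,330,230))]:
    im,d=manip.capture(n); f=5 if n=='side' else 1; cv2.imwrite(f'pics/{n}2.png',cv2.resize(im[y0:y1,x0:x1],None,fx=f,fy=f))
E
```

```text
t 3.075 pos [ 0.5496 -0.2474  0.0695] F [ 0.54 -0.05  1.24] gap 0.0007219888216703337
shift mm [ 0.5 -0.9 -0.1] turn [ 0.     0.001 -0.   ]
```

View pics/side2.png

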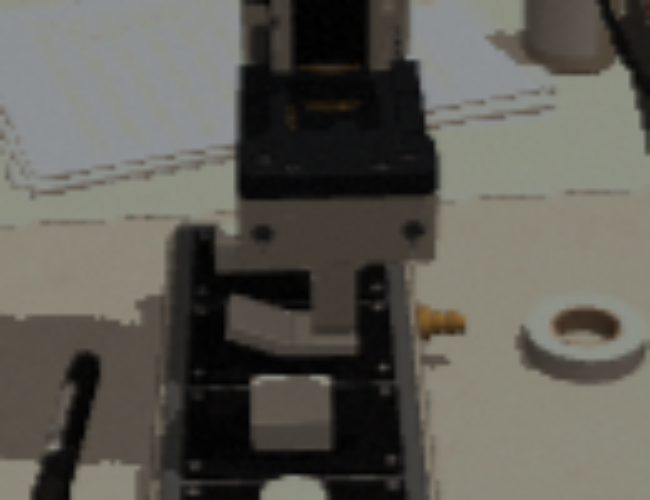

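The rocker has tipped: its near end is raised at (240,310) and the far half is nearly level at (330,340). I'll push further until the force shows the hard stop.

>>> {"api": "apply_moves", "payload": {"commands": [1,0,0,0,0,0,2,0,0,0,0,0,3,0,0,0,0,0,3,0,0,0,0,0]}}

```text
clock: 3.62
position: [0.5496, -0.2474, 0.0689]
ee_rot: [[0.0, -0.064, -0.998], [-0.0, -0.998, 0.064], [-1.0, 0.0, -0.0]]
contact_force: [-5.7, 2.0, 29.0]
finger_gap: 0.0003
```

It is home on the hard stop: tip at 54.9 mm with 29 N. Next I lift clear and check the rocker.

>>> {"api": "apply_moves", "payload": {"commands": [-8,0,0,0,0,0,-28,0,0,0,0,0,-48,0,0,0,0,0,-50,30,0,0,0,0,-50,75,10,0,0,0,-50,115,18,0,0,0,-50,123,19,0,0,0,-50,123,19,0,0,0]}}

```text
clock: 4.62
position: [0.5228, -0.3688, 0.1163]
ee_rot: [[-0.001, -0.064, -0.998], [0.001, -0.998, 0.064], [-1.0, -0.001, 0.001]]
contact_force: [0.2, -0.6, -0.1]
finger_gap: 0.0004
```

```bash
python3 - <<'E'
from h import *
go([.5231,-.3688,.071])
for n,(x0,y0,x1,y1) in [('side',(200,130,330,230)),('wrist',(0,0,560,420))]:
    im,d=manip.capture(n); f=5 if n=='side' else 1; cv2.imwrite(f'pics/{n}3.png',cv2.resize(im[y0:y1,x0:x1],None,fx=f,fy=f))
E
```

```text
t 4.625 pos [ 0.5228 -0.3688  0.1163] F [ 0.24 -0.61 -0.05] gap 0.0004260886235935457
shift mm [45.3  0.1 -0.3] turn [-0.001  0.001  0.001]
```

View pics/side3.png

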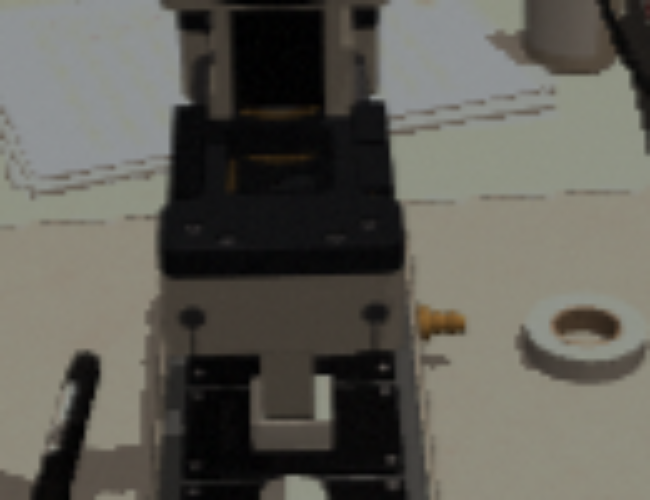

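View pics/wrist3.png

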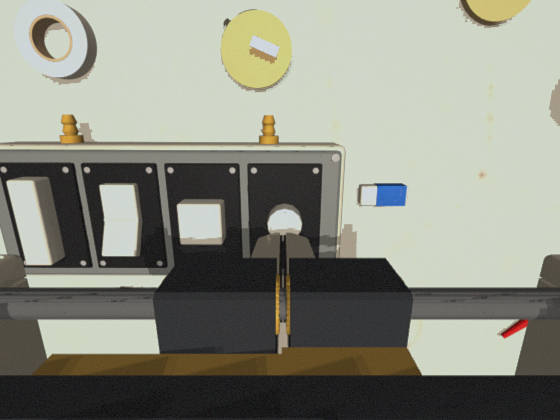

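The wrist view shows the fingers (column 282) over the round key (285,222). The rocker at (120,220) is flipped on and the square key (202,222) is up. Pressing the round key.

>>> {"api": "apply_moves", "payload": {"commands": [15,0,0,0,0,0,30,0,0,0,0,0,36,0,0,0,0,0,40,0,0,0,0,0,43,0,0,0,0,0,46,0,0,0,0,0,48,0,0,0,0,0,48,0,0,0,0,0]}}

```text
clock: 5.72
position: [0.5234, -0.3687, 0.0711]
ee_rot: [[0.001, -0.063, -0.998], [-0.0, -0.998, 0.063], [-1.0, 0.0, -0.001]]
contact_force: [-6.5, 6.2, 26.8]
finger_gap: 0.0003
```

The round key is on its stop: tip at 57.1 mm with 27 N. Next, the bar key.

>>> {"api": "apply_moves", "payload": {"commands": [-10,0,0,0,0,0,-30,0,0,0,0,0,-50,0,0,0,0,0,-50,-40,0,0,0,0,-50,-90,0,0,0,0,-50,-140,0,0,0,0,-50,-185,0,0,0,0,-50,-185,0,0,0,0]}}

```text
clock: 6.72
position: [0.5361, -0.1803, 0.1194]
ee_rot: [[0.001, -0.057, -0.998], [0.001, -0.998, 0.057], [-1.0, -0.001, -0.001]]
contact_force: [0.8, -0.6, -0.5]
finger_gap: 0.0002
```

```bash
python3 - <<'E'
from h import *
go([.535,-.1839,.071])
for n in ['side','wrist']:
    im,d=manip.capture(n)
    if n=='side': im=cv2.resize(im[160:280,210:330],None,fx=5,fy=5)
    cv2.imwrite(f'pics/{n}4.png',im)
E
```

```text
t 6.725 pos [ 0.5361 -0.1803  0.1194] F [ 0.77 -0.59 -0.55] gap 0.0002115748385507633
shift mm [48.4  3.7  0.9] turn [ 0.006 -0.001  0.001]
```

View pics/side4.png

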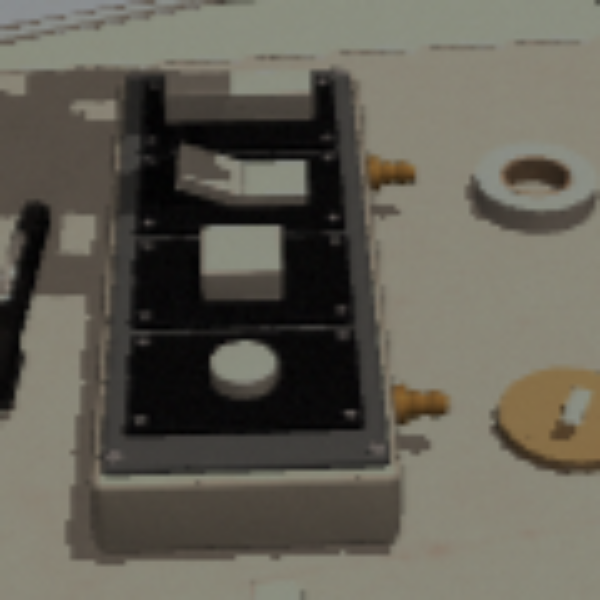

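View pics/wrist4.png

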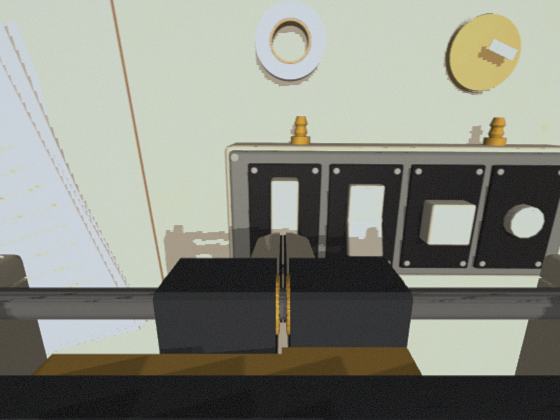

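The rocker is on, the round key is down (side zoom (243,365)) and the square key is up. The fingers are over the bar key. I'll hold briefly to settle, then check position.

```bash
python3 -c "
from h import *
go([.535,-.1839,.071])"
```

```text
t 6.825 pos [ 0.5356 -0.1845  0.1193] F [ 0.05 -0.65 -0.47] gap 0.0008850690656385418
shift mm [48.3 -0.6  0.7] turn [ 0.001 -0.001 -0.001]
```

>>> {"api": "apply_moves", "payload": {"commands": [15,0,0,0,0,0,30,0,0,0,0,0,38,0,0,0,0,0,42,0,0,0,0,0,46,0,0,0,0,0,49,0,0,0,0,0,51,0,0,0,0,0,51,0,0,0,0,0]}}

```text
clock: 7.82
position: [0.5347, -0.1846, 0.0709]
ee_rot: [[0.001, -0.064, -0.998], [-0.0, -0.998, 0.064], [-1.0, 0.0, -0.001]]
contact_force: [-10.7, 1.3, 43.2]
finger_gap: 0.0007
```

The bar key is on its stop: tip at 56.9 mm with 43 N on the fingertips. Lifting well clear.

>>> {"api": "apply_moves", "payload": {"commands": [-8,0,0,0,0,0,-25,0,0,0,0,0,-50,0,0,0,0,0,-80,0,0,0,0,0,-115,0,0,0,0,0,-150,0,0,0,0,0,-170,0,0,0,0,0,-170,0,0,0,0,0]}}

```text
clock: 8.82
position: [0.5359, -0.1842, 0.2394]
ee_rot: [[0.003, -0.063, -0.998], [-0.001, -0.998, 0.063], [-1.0, 0.0, -0.003]]
contact_force: [0.7, 0.4, -0.2]
finger_gap: 0.0005
```

```bash
python3 - <<'E'
from h import *
go([.535,-.1839,.24])
im,d=manip.capture('side'); cv2.imwrite('pics/side5.png',cv2.resize(im[150:300,190:340],None,fx=4,fy=4))
im2,d2=manip.capture('wrist'); cv2.imwrite('pics/wrist5.png',im2)
# depth heights, wrist
z0=np.load('pics/side0.npz')
def hts(n,d,pts):
    c=manip.camera_model(n)
    for k,P in pts.items():
        q=c['rotation'].T@(np.array(P)-c['eye']); u=int(round(c['fx']*q[0]/q[2]+c['cx'])); v=int(round(c['fy']*q[1]/q[2]+c['cy']))
        if not(1<=u<559 and 1<=v<419): print(n,k,'out');continue
        dd=np.median(d[v-1:v+2,u-1:u+2]); w=c['eye']+c['rotation']@np.array([(u-c['cx'])/c['fx'],(v-c['cy'])/c['fy'],1])*dd
        print(n,k,(u,v),w.round(4))
pts=dict(round=(.5231,-.3688,.057),square=(.5275,-.3073,.065),rock_far=(.551,-.2466,.055),rock_near=(.512,-.244,.063),bar=(.535,-.1839,.057),bar_far=(.558,-.185,.057))
hts('side',d,pts); hts('wrist',d2,pts); print('before'); hts('side',z0['d'],pts)
E
```

```text
t 8.825 pos [ 0.5359 -0.1842  0.2394] F [ 0.74  0.42 -0.19] gap 0.000512953291992192
shift mm [-0.6 -0.3  0.9] turn [ 0.001 -0.003 -0.   ]
side round (258, 231) [ 0.5226 -0.3674  0.0563]
side square (258, 208) [ 0.5276 -0.304   0.0628]
side rock_far (267, 194) [ 0.551  -0.243   0.0535]
side rock_near (248, 192) [ 0.5113 -0.2435  0.0619]
side bar (257, 178) [ 0.5347 -0.1807  0.056 ]
side bar_far (268, 178) [ 0.559  -0.1823  0.0553]
wrist round (444, 187) [ 0.5233 -0.3686  0.0564]
wrist square (393, 188) [ 0.5276 -0.3075  0.0637]
wrist rock_far (337, 170) [ 0.5504 -0.2466  0.0546]
wrist rock_near (337, 205) [ 0.5114 -0.2446  0.0627]
wrist bar (283, 187) [ 0.5349 -0.1841  0.0561]
wrist bar_far (282, 167) [ 0.558  -0.1845  0.0564]
before
side round (258, 231) [ 0.5221 -0.3758  0.0632]
side square (258, 208) [ 0.5275 -0.3049  0.0635]
side rock_far (267, 194) [ 0.5499 -0.2559  0.0622]
side rock_near (248, 192) [ 0.5117 -0.2334  0.0552]
side bar (257, 178) [ 0.534  -0.1916  0.0627]
side bar_far (268, 178) [ 0.5581 -0.1932  0.062 ]
```

View pics/side5.png

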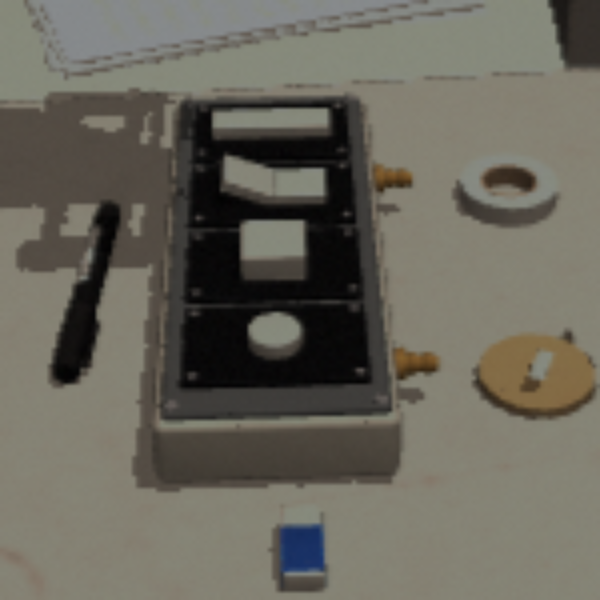

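View pics/wrist5.png

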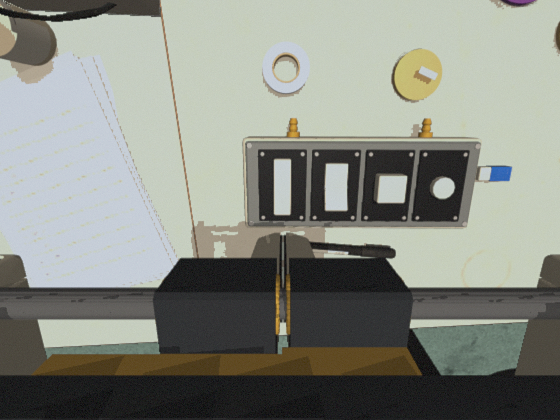

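The last images agree with the depth readings. The bar and round keys are down, the rocker is on, the square key is up and the loose things have not moved. The arm is 24 cm up and touching nothing, so I'm handing in.

```bash
python3 -c "
from plant import manip
manip.close_job(); print('ok')"
```

```text
the job is handed in; nothing more can be done
ok
```

The control box is on line. With closed fingertips I pressed the rocker's raised end, then the round key, then the long bar key, each to its hard stop. I then lifted clear and handed the job in at about 9 s of the 32 s allowed; it reports no verdict.

| Control | Fingertip height at stop | Force on the fingers | Wrist depth reading afterwards |
|---|---|---|---|
| Rocker | 54.9 mm | 29 N | far half 54.6 mm (on) |
| Round key | 57.1 mm | 27 N | 56.4 mm (down) |
| Bar key | 56.9 mm | 43 N | 56.1 mm (down) |
| Square key | not touched | – | 63.7 mm (up) |

- **Loose things:** the marker, dish, tape and eraser look unmoved in the last pictures. I judged this by eye and did not measure it.
- **Side camera:** it reads about 1 mm lower than the wrist camera, within its calibration, and agrees on every state.
- **Bar key force:** the 43 N was higher than I meant. It acted on the fingertips, and I read the 40 N limit as covering only the arm and gripper body. It is well under the 120 N wrist limit.

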